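# Free the seized screw cap of a straw-thawing bath

## Task

The screw cap on the tower of the straw-thawing bath has seized with dried lime: grip it firmly, break it loose with a short hard twist anticlockwise, then spin it off along its thread without wrenching it upwards while it is still engaged. Set the cap down gently in the steel tray, flat and open side down, and let go of it. Leave the tweezers in the tray and everything else on the bench where they are.

Things in the scene. Friction and masses are not known exactly. Their poses are not given: they have to be found in the camera images.
- cap_center (a point): Seized black screw cap on the bath's tower, sixteen flat grip faces, 60 mm across flats, 38 mm high, 90 g. Point: on its axis, half-way up. z up along its axis; a flat faces +x and every 22.5 degrees; a low bar on its top runs along x. Anticlockwise from above unscrews. Stuck, it takes 0.6 to 1 N m over about the first 0.5 rad (grip with 25 N or more, or the fingers slip round it), then spins freely.
- bath_mouth (a point): Centre of the rim of the bath's 40 mm grey threaded neck, 182 mm above the bench, z up. Screwed down, the cap's centre is 9 mm below this point and the two share one heading. Thread: the cap rises 24 mm per turn, about 1 mm play, and comes free after about 240 degrees (4.2 rad, 16 mm up); then it lifts straight off.
- bath_foot (a point): Thawing bath, bolted to the bench: navy tower 100 mm in diameter; its shoulder is 150 mm high, 4 mm under the seated cap, and slopes to 142 mm at 46 mm from the axis. Navy control box 75 mm high, reaching 155 mm towards -x; foot plate 150 mm wide. Point: on the tower's axis at bench level, z up.
- tray_in (a point): Stainless steel tray, 190 mm (x) by 250 mm (y), rim 16 mm above the bench, walls 3 mm, fixed. Point: centre of its floor, 3 mm above the bench, z up. Its floor is free for x from -85 to +30 mm.
- tweezers_mid (a point): Steel tweezers, 158 mm long and about 19 mm wide, 8 mm thick, lying in the tray near its +x side along the tray's y. Point: their middle. Their own y runs along them.
- thermometer_mid (a point): White digital thermometer with a steel probe, 170 mm long, 24 mm wide, 14 mm thick, lying flat on the bench. Point: 7 mm up, about its middle. Its own y runs along it.
- gel_jar_mid (a point): White jar with a low black lid, 60 mm in diameter, 75 mm high, standing on the bench. Point: its middle.
- paper_roll_mid (a point): Roll of white paper standing on end, 110 mm in diameter, 105 mm high. Point: its middle.
- sprayer_mid (a point): Trigger spray bottle, 84 mm in diameter, 226 mm high. Point: on its axis, 90 mm up.
- beaker_mid (a point): Steel beaker, 64 mm across the rim, 85 mm high. Point: on its axis, half-way up.
Not all that is in view belongs to the job. What is shaped like the part that bears cap_center but purple is not meant.

How it is judged:
On the way, in this order (a step that is already met when the one before it is completed fails the run):
1. the cap is broken loose: turned by more than 35 degrees on the neck, still in its thread (angle between the x axis of cap_center and the x axis of bath_mouth, either way round above 0.61 rad and z of cap_center in the frame of bath_mouth below 0.004 m), for 0.1 s.
2. the cap is off its thread and lifted clear of the neck (z of cap_center in the frame of bath_mouth above 0.03 m), for 0.1 s.
At the end, for the whole second after the job is handed in: The cap rests in the tray: open side down and flat on the tray's floor (its centre 15 to 22.5 mm above the floor, tilt under 0.08 rad), inside the tray's walls, at rest and released (z of cap_center in the frame of tray_in between 0.015 and 0.0225 m and x of cap_center in the frame of tray_in between -0.065 and 0.065 m and y of cap_center in the frame of tray_in between -0.095 and 0.095 m and angle between cap_center's own z axis and vertical below 0.08 rad and linear speed of cap below 0.02 m/s); the robot touches nothing.
It fails at once if the tweezers or another bystander is pushed more than 30 mm from its place (distance of any of tweezers_mid, thermometer_mid, gel_jar_mid, paper_roll_mid, sprayer_mid, beaker_mid from where it was at the start of the episode above 0.03 m).
It fails at once if the cap is forced against the bath with more than 60 N (contact force between cap and thaw_bath above 60 N).
It fails at once if the cap strikes or is pressed on the tray with more than 40 N (contact force between cap and tray above 40 N).
It also fails if it takes over 70 s, if anything falls off the work surface, if the arm or the gripper's body presses on something with over 40 N, if the wrist force passes 120 N, or if a joint passes its speed limit or range.

## Robot

A 6-joint arm with a two-finger parallel gripper is mounted at the origin on the work surface. World frame = base frame: x ahead of the robot, y to its left, z up, the work surface at z = 0. Lengths are in m, angles in rad, forces in N, time in s.
With the tool pointing down it reaches from about 0.275 to 0.975 m from the base axis. Payload 8.4 kg.
Tool frame: the origin (TCP) lies at the very end of the fingers, on their centre line; the grasp point (between the pads) lies 19 mm behind it; z points along the fingers, y is the line along which they close (so a half turn about z gives the same grasp; the last joint's range is limited). The gripper opens to 92 mm and grips with 3 to 60 N. Pads are 20 mm wide; open, the fingers measure 128 mm over their backs; the gripper's body (75 mm by 189 mm) begins 69 mm behind the grasp point.
Start: joints at [-1.203, 0.353, 1.633, -0, 1.155, -0.002], TCP at [0.226, -0.583, 0.215] pointing down, gripper open.
Joint ranges: [-2.63, 2.63], [-0.92, 2.1], [0.06, 2.66], [-1.3, 4.44], [0, 2.69], [-3.02, 3.02]. Speed limits (rad/s): [2.22, 2.22, 2.79, 3.14, 3.14, 3.14].

## Interface

Orientations are given as a unit quaternion [w, x, y, z].
In Python, from plant import r, optics, regions_of, place_of gives the robot as it stands.
- The arm moves only by the tool play_rows, never from a script. Its argument "increments" is text: rows parted by semicolons, each of 7 numbers parted by spaces: the shift along the world's x, y, z in mm, then the turn, a rotation vector about the world's x, y, z in degrees, then the finger opening in mm, from 0 to 91.9. A call has exactly 10 rows; each row is the pose to reach, as a shift and turn from the pose commanded when the call began; what a row does not reach only later rows make up. A row lasts 1/10 s, in which the tool goes at most 50 mm and 8.59 degrees, less where a joint would pass 70% of its speed; a pose out of reach is approached as far as the arm can. A call with a gripper value outside its range is refused whole. The fingers move at their own pace and stop on an object; the grip force is fixed at half the most. Time passes only in rows, so rows that repeat a pose let the fingers close, or fill a call up. It gives the time, the measured TCP pose, the force, the opening and the grip force at its end, in the units of the state.
- r.observe(): the state, without advancing time (a new reading comes with each control period).
- optics.get_image(name): name is "scene" or "top" or "wrist"; returns a dict with "img" (400x640x3 uint8, red, green, blue), "depth" (400x640 float32, m along the optical axis (not along the pixel's ray), 0 where there is no reading), "vfov" (degrees; the focal length in pixels is half the picture's height over the tangent of half this angle, whatever the lens; pixels are square), "cx", "cy" (the principal point, pixels), "k1" (the pictures are not rectified: a ray, as slopes to the right and down, at radius r is drawn at 1 + k1 r^2 times it, then the intrinsics apply), "position" and "orientation" of the camera in the world. Camera axes: x right, y down, z forward; pixel columns grow to the right and rows downward; lengths in m; the calibration is good to about 2 mm. A picture is of the moment at which its call begins.
- r.hand_in(): hands the job in; it is judged then, once.
Trained networks look in the newest picture that a camera, given by its name, has taken for a name from the list of things; names that differ only in an ending like _2 or _b are one class to them, and where a whole thing is asked for, a point or a joint stands for the part that bears it (a point fixed in the world has none). Each returns a list of dicts, best first, with "score" (0 to 1); they miss things now and then, are a little off and sometimes report something else, mostly with a low value. They report only what shows in the picture. A call takes as long as a camera call. They do not tell look-alikes from the thing itself.
- regions_of(camera, query): "pixels" (400x640 bool, what is visible of it) and "rect" ([left, top, width, height] in pixels, round what is visible of it).
- place_of(camera, query): "point" ([column, row] in pixels: a listed point, or the origin of a listed thing).
The state is a dict: "time_s": time; "q": joint angles; "qd": joint speeds; "effort": joint torques, N m; "tool_pos": TCP position; "tcp_rot": TCP orientation; "ft_force": force on the tool from outside, world axes, zero at the start; "wrist_torque": the same for the moment, N m; "finger_gap": finger opening in m; "finger_force": force on a finger pad.
Only numpy, scipy, OpenCV 4.12 (cv2) and the standard library are available. Lean on these libraries where they do the work, as an engineer would, in place of code of your own. Each camera call takes 0.05 s, during which the arm holds its last target. There are 200 camera calls.

## Working session

There is one attempt and no reset: what is moved stays moved. The work goes in short steps, Python scripts to look and compute and a tool call to move; the robot and the scene stay as the last step left them, time stands still between calls to the robot, and variables do not carry over. Pictures are saved under pics/ and viewed, at most 10 in all, crops included, and the job is handed in when it is done.

Besides the shell and the picture viewer there is one more tool, called as a command line: name --argument value ..., lists and objects as JSON in quotes. play_rows: Moves the arm, as the interface text tells. Its arguments: {"type":"object","properties":{"increments":{"type":"string"}},"required":["increments"]}

```bash
mkdir -p pics; cat > h.py <<'E'
import numpy as np, cv2
from scipy.spatial.transform import Rotation as R
from plant import r, optics, regions_of, place_of
def K(d):
    f=200/np.tan(np.radians(d["vfov"])/2); return np.array([[f,0,d["cx"]],[0,f,d["cy"]],[0,0,1.]])
def rot(d):
    q=d["orientation"]; return R.from_quat([q[1],q[2],q[3],q[0]]).as_matrix()
def world(d,px,z=None):
    """pixels Nx2 -> world points; depth from image"""
    px=np.atleast_2d(np.asarray(px,float))
    u=cv2.undistortPoints(px.reshape(-1,1,2),K(d),np.array([d["k1"],0,0,0,0.])).reshape(-1,2)
    ray=np.c_[u,np.ones(len(u))]@rot(d).T
    p=np.array(d["position"])
    if z is None:
        D=d["depth"][px[:,1].round().astype(int).clip(0,399),px[:,0].round().astype(int).clip(0,639)]
        return p+ray*D[:,None]
    return p+ray*((z-p[2])/ray[:,2])[:,None]
def mask_pts(d,m):
    v,u=np.nonzero(m&(d["depth"]>0)); return world(d,np.c_[u,v])
def save(d,n): cv2.imwrite("pics/"+n,d["img"][:,:,::-1])
E
python3 - <<'E'
from h import *
for c in ["scene","top"]:
    d=optics.get_image(c); save(d,c+".png"); print(c,np.round(d["position"],3),d["k1"])
    for q in ["cap_center","bath_mouth","bath_foot","tray_in","tweezers_mid","thermometer_mid","gel_jar_mid","paper_roll_mid","sprayer_mid","beaker_mid"]:
        for x in place_of(c,q)[:3]:
            print(q,round(x["score"],2),np.round(x["point"]),np.round(world(d,x["point"])[0],3))
    for x in regions_of(c,"cap_center")[:3]:
        P=mask_pts(d,x["pixels"]); print("capmask",round(x["score"],2),x["rect"],np.round(np.percentile(P,[2,50,98],axis=0),3).tolist())
E
```

```text
scene [ 1.162 -0.01   0.838] -0.014698507142273186
cap_center 0.89 [418. 182.] [0.589 0.25  0.193]
cap_center 0.72 [406. 154.] [0.335 0.306 0.036]
bath_mouth 0.56 [418. 178.] [0.577 0.253 0.193]
bath_foot 0.96 [407. 230.] [0.638 0.23  0.08 ]
tray_in 0.89 [209. 229.] [ 0.524 -0.264 -0.003]
thermometer_mid 0.61 [314. 187.] [0.418 0.025 0.014]
gel_jar_mid 0.91 [307. 235.] [ 0.622 -0.006  0.073]
sprayer_mid 0.78 [272. 290.] [ 0.799 -0.082  0.151]
beaker_mid 0.61 [307. 279.] [ 0.698 -0.015  0.001]
capmask 0.96 [405.4, 169.9, 27.5, 31.4] [[0.547, 0.225, 0.145], [0.588, 0.252, 0.189], [0.605, 0.284, 0.193]]
capmask 0.76 [397.7, 141.3, 20.0, 24.6] [[0.3, 0.284, 0.002], [0.338, 0.309, 0.035], [0.355, 0.339, 0.04]]
top [0.424 0.015 1.292] -0.12041232836235456
cap_center 0.71 [191. 286.] [0.335 0.316 0.038]
cap_center 0.63 [208. 180.] [0.573 0.246 0.19 ]
bath_mouth 0.59 [206. 182.] [0.569 0.25  0.192]
bath_mouth 0.32 [362. 102.] [ 0.752 -0.093  0.167]
bath_foot 0.74 [220. 188.] [0.561 0.228 0.149]
tray_in 0.93 [425. 205.] [ 0.532 -0.262  0.006]
tweezers_mid 0.62 [417. 180.] [ 0.596 -0.245  0.006]
thermometer_mid 0.8 [314. 254.] [0.413 0.018 0.013]
thermometer_mid 0.69 [361. 101.] [ 0.755 -0.09   0.168]
gel_jar_mid 0.67 [322. 180.] [ 0.588 -0.001  0.076]
sprayer_mid 0.64 [361. 100.] [ 0.755 -0.091  0.171]
beaker_mid 0.88 [324. 131.] [ 0.724 -0.011  0.006]
capmask 0.95 [192.1, 165.8, 26.0, 28.1] [[0.547, 0.225, 0.169], [0.574, 0.251, 0.192], [0.602, 0.28, 0.197]]
capmask 0.91 [177.0, 274.0, 32.4, 29.0] [[0.297, 0.283, 0.001], [0.326, 0.308, 0.038], [0.353, 0.339, 0.044]]
```

View pics/scene.png

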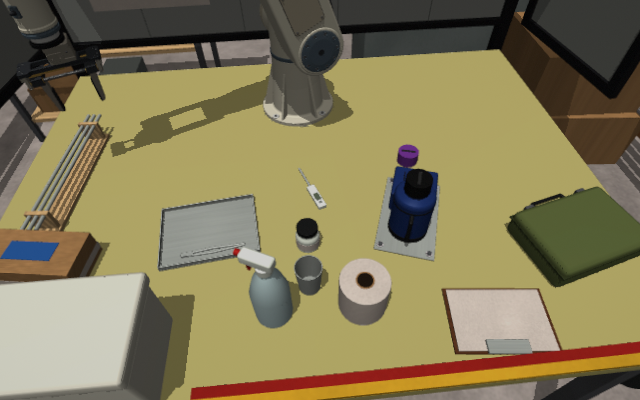

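View pics/top.png

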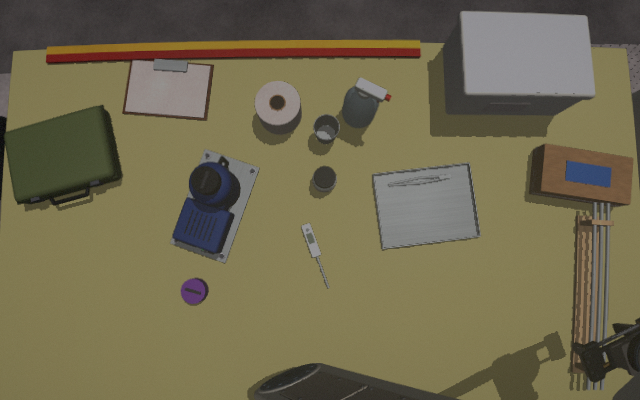

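The scene view shows the black cap on the navy tower at (418,182), and the purple decoy on the bench at (408,155). The tray is at (209,229) with the tweezers on its far-from-robot (+x) side. The top view agrees. Next I estimate the bath and tray headings and check the tool's.

```bash
python3 - <<'E'
from h import *
s=r.observe(); q=s["tcp_rot"]; print(np.round(R.from_quat([q[1],q[2],q[3],q[0]]).as_matrix(),3).tolist(), s["finger_gap"])
w=optics.get_image("wrist"); print("wristcam",np.round(w["position"],3),np.round(rot(w),2).tolist(),w["vfov"])
d=optics.get_image("top")
for qn in ["tray_in","bath_foot","bath_mouth"]:
    for x in regions_of("top",qn)[:2]:
        P=mask_pts(d,x["pixels"]); a=cv2.minAreaRect((P[:,:2]*1000).astype(np.float32)); print(qn,round(x["score"],2),a,np.round(np.percentile(P,[2,50,98],axis=0),3).tolist())
# foot plate edges by corners in picture
print(np.round(world(d,[[207,151],[259,168],[223,261],[172,243]],z=0.01),3).tolist())
# tray rim corners
print(np.round(world(d,[[373,175],[469,165],[479,238],[383,249]],z=0.016),3).tolist())
# cap top
P=mask_pts(d,regions_of("top","cap_center")[0]["pixels"]); P=P[P[:,2]>.186]; print(cv2.minEnclosingCircle((P[:,:2]*1000).astype(np.float32)), np.median(P[:,2]))
E
```

```text
[[0.932, 0.361, 0.0], [0.361, -0.932, -0.0], [0.0, 0.0, -1.0]] 0.09169479435521127
wristcam [ 0.288 -0.559  0.384] [[0.36, -0.91, -0.22], [-0.93, -0.35, -0.09], [0.0, 0.24, -0.97]] 69.63849945438317
bath_foot 0.82 ((535.2410278320312, 268.8697814941406), (155.65225219726562, 258.7114562988281), 69.68923950195312) [[0.41, 0.175, 0.001], [0.517, 0.247, 0.074], [0.658, 0.348, 0.148]]
bath_mouth 0.64 ((535.9320068359375, 267.7638854980469), (150.5980682373047, 255.3509063720703), 70.43721771240234) [[0.413, 0.175, 0.002], [0.517, 0.246, 0.074], [0.657, 0.345, 0.148]]
[[0.673, 0.288, 0.01], [0.628, 0.155, 0.01], [0.395, 0.243, 0.01], [0.44, 0.373, 0.01]]
[[0.608, -0.131, 0.016], [0.632, -0.377, 0.016], [0.448, -0.395, 0.016], [0.423, -0.153, 0.016]]
((575.3348999023438, 253.6686248779297), 30.246715545654297) 0.19261353457150232
```

play_rows --increments "18 42 8 0 0 -2; 53 127 23 0 0 -6; 52.5 126 22 0 0 -6; 70 167 30 0 0 -8; 87 209 38 0 0 -10; 105 251 45 0 0 -12; 122 293 52 0 0 -14; 140 334 60 0 0 -16; 157 376 75 0 0 -18; 174 418 75 0 0 -20"

```text
invalid input at $.increments[0]: expected 7 numbers
```

play_rows --increments "18 42 10 0 0 -2 91; 35 84 20 0 0 -4 91; 52 126 30 0 0 -6 91; 70 167 40 0 0 -8 91; 87 209 50 0 0 -10 91; 105 251 60 0 0 -12 91; 122 293 70 0 0 -14 91; 140 334 75 0 0 -16 91; 157 376 75 0 0 -18 91; 174 418 75 0 0 -20 91"

```text
time_s: 2.5
tool_pos: [0.4004, -0.1631, 0.2901]
tcp_rot: [0.0, 1.0, 0.009, 0.001]
ft_force: [-0.2, -0.2, 0.0]
finger_gap: 0.0913
finger_force: 0.0
```

play_rows --increments "18 42 0 0 0 -2 91; 35 84 0 0 0 -4 91; 52 126 0 0 0 -6 91; 70 167 0 0 0 -8 91; 87 209 0 0 0 -10 91; 105 251 0 0 0 -12 91; 122 293 0 0 0 -14 91; 140 334 0 0 0 -16 91; 157 376 0 0 0 -19 91; 174 418 0 0 0 -21 91"

```text
time_s: 3.5
tool_pos: [0.5743, 0.2552, 0.2896]
tcp_rot: [-0.0, 0.985, -0.173, 0.0]
ft_force: [0.9, -0.8, -0.6]
finger_gap: 0.0907
finger_force: 0.0
```

play_rows --increments "1 0 0 0 0 0 91; 1 0 0 0 0 0 91; 1 0 0 0 0 0 91; 1 0 0 0 0 0 91; 1 0 0 0 0 0 91; 1 0 0 0 0 0 91; 1 0 0 0 0 0 91; 1 0 0 0 0 0 91; 1 0 0 0 0 0 91; 1 0 0 0 0 0 91"

```text
time_s: 4.5
tool_pos: [0.5749, 0.2533, 0.2896]
tcp_rot: [0.0, 0.985, -0.172, -0.0]
ft_force: [0.5, -0.5, 0.4]
finger_gap: 0.0908
finger_force: 0.0
```

```bash
python3 - <<'E'
from h import *
s=r.observe(); print(np.round(s["q"],3),np.round(s["tool_pos"],4),s["tcp_rot"],s["time_s"])
d=optics.get_image("wrist"); save(d,"w1.png")
for x in regions_of("wrist","cap_center")[:2]:
    P=mask_pts(d,x["pixels"]); print(x["score"],x["rect"],np.percentile(P[:,2],[2,50,98]))
    T=P[P[:,2]>.186]; print(cv2.minEnclosingCircle((T[:,:2]*1000).astype(np.float32)), np.median(T[:,2]))
    h,e=np.histogram(T[:,2],bins=np.arange(.184,.2,.001)); print(h)
    B=T[T[:,2]>np.median(T[:,2])+.0015]; 
    if len(B)>20: print("bar",len(B),cv2.minAreaRect((B[:,:2]*1000).astype(np.float32)))
for qn in ["bath_mouth","cap_center","bath_foot"]: print(qn,[(round(x["score"],2),np.round(x["point"]),np.round(world(d,x["point"])[0],3)) for x in place_of("wrist",qn)[:2]])
E
```

```text
[0.413 0.299 1.541 0.    1.301 2.329] [0.5749 0.2533 0.2896] [ 1.26278335e-06  9.85091733e-01 -1.72029875e-01 -1.74649182e-05] 4.5
0.89 [284.5, 168.0, 63.3, 66.9] [0.16497079 0.19177801 0.19353406]
((573.8750610351562, 255.36912536621094), 30.469783782958984) 0.19183852135569843
[   0    0    4    5   14   16  350 1361 1032  191   17    0    0    0
    0    0]
bar 101 ((576.5369873046875, 253.67416381835938), (48.54325485229492, 42.38477325439453), 53.063194274902344)
0.66 [316.8, 312.0, 38.7, 31.6] [0.02286125 0.03783745 0.3938308 ]
((592.43359375, 241.80172729492188), 3.638568639755249) 0.3939505563496231
[0 0 0 0 0 0 0 0 0 0 0 0 0 0 0 0]
bath_mouth [(0.53, array([485., 216.]), array([0.417, 0.02 , 0.014]))]
cap_center [(0.93, array([336., 318.]), array([0.339, 0.306, 0.038])), (0.8, array([314., 198.]), array([0.579, 0.255, 0.193]))]
bath_foot []
```

View pics/w1.png

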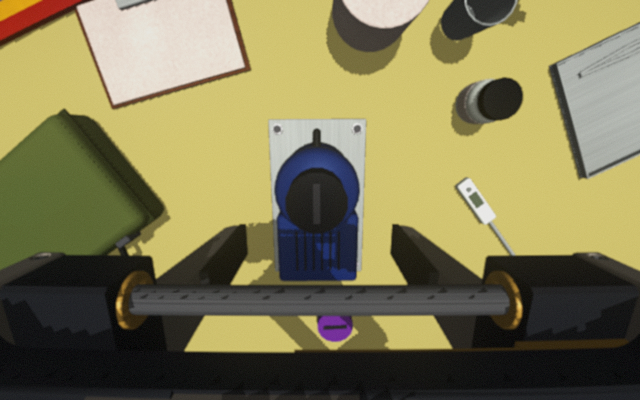

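The wrist view shows the cap at (316,200) with its bar vertical in the picture, so the tool's x already lies along the bath's x. The purple decoy is lower down at (335,326). I'll go down and close on the cap.

play_rows --increments "-0.5 1 -20 0 0 0 91; -0.5 1 -45 0 0 0 91; -0.5 1 -70 0 0 0 91; -0.5 1 -95 0 0 0 91; -0.5 1 -115 0 0 0 91; -0.5 1 -125 0 0 0 91; -0.5 1 -130 0 0 0 91; -0.5 1 -132 0 0 0 91; -0.5 1 -132 0 0 0 91; -0.5 1 -132 0 0 0 91"

```text
time_s: 5.75
tool_pos: [0.5749, 0.2545, 0.1585]
tcp_rot: [-0.0, 0.985, -0.172, 0.001]
ft_force: [-0.9, 0.4, 0.1]
finger_gap: 0.0911
finger_force: 0.0
```

play_rows --increments "0 0 0 0 0 0 66; 0 0 0 0 0 0 62; 0 0 0 0 0 0 50; 0 0 0 0 0 0 50; 0 0 0 0 0 0 50; 0 0 0 0 0 0 50; 0 0 0 0 0 0 50; 0 0 0 0 0 0 50; 0 0 0 0 0 0 50; 0 0 0 0 0 0 50"

```text
time_s: 6.75
tool_pos: [0.5745, 0.2543, 0.1577]
tcp_rot: [-0.0, 0.985, -0.172, 0.0]
ft_force: [-1.0, 0.3, 2.1]
finger_gap: 0.0598
finger_force: 30.0
```

play_rows --increments "0 0 0.4 0 0 6 50; 0 0 0.9 0 0 13 50; 0 0 1.3 0 0 20 50; 0 0 1.8 0 0 27 50; 0 0 2.3 0 0 34 50; 0 0 2.7 0 0 41 50; 0 0 3.2 0 0 48 50; 0 0 3.2 0 0 48 50; 0 0 3.2 0 0 48 50; 0 0 3.2 0 0 48 50"

```text
time_s: 7.75
tool_pos: [0.5744, 0.2545, 0.1606]
tcp_rot: [-0.0, 0.97, 0.242, 0.0]
ft_force: [1.5, 3.3, -2.3]
finger_gap: 0.0596
finger_force: 30.0
```

```bash
python3 - <<'E'
from h import *
s=r.observe(); print(np.round(s["q"],3),np.round(s["wrist_torque"],2),np.round(s["ft_force"],2))
d=optics.get_image("wrist"); save(d,"w2.png")
cv2.imwrite("pics/w2c.png",cv2.resize(d["img"][120:300,220:420,::-1],None,fx=3,fy=3))
E
```

```text
[0.414 0.411 1.675 0.    1.055 1.496] [ 0.47 -0.2  -0.03] [ 1.51  3.29 -2.26]
```

View pics/w2c.png

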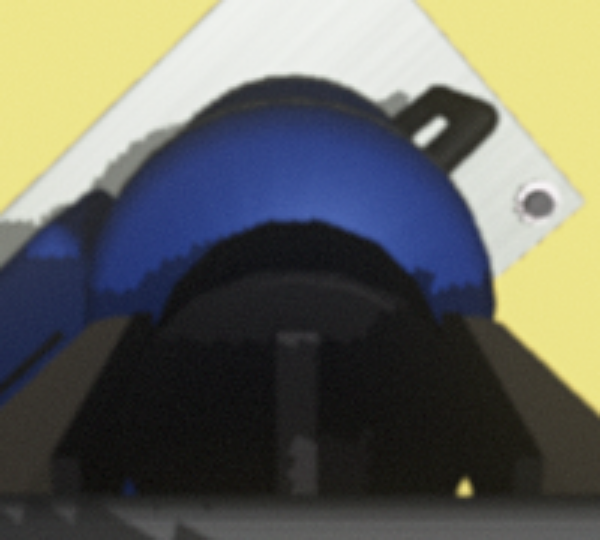

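The close view shows the cap's bar still in line with the tool while the bath has turned about 48° in the picture. The cap is broken loose and there was no slip. Next I spin it off.

play_rows --increments "0 0 0.5 0 0 8 50; 0 0 1.1 0 0 16 50; 0 0 1.6 0 0 24 50; 0 0 2.1 0 0 32 50; 0 0 2.7 0 0 40 50; 0 0 3.2 0 0 48 50; 0 0 3.7 0 0 56 50; 0 0 4.3 0 0 64 50; 0 0 4.8 0 0 72 50; 0 0 5.3 0 0 80 50"

```text
time_s: 8.8
tool_pos: [0.5751, 0.2558, 0.1664]
tcp_rot: [-0.0, 0.585, 0.811, 0.002]
ft_force: [0.7, 8.1, -2.7]
finger_gap: 0.0599
finger_force: 30.0
```

play_rows --increments "0 0 0.5 0 0 8 50; 0 0 1.1 0 0 16 50; 0 0 1.6 0 0 24 50; 0 0 2.1 0 0 32 50; 0 0 2.7 0 0 40 50; 0 0 3.2 0 0 48 50; 0 0 3.7 0 0 56 50; 0 0 4.3 0 0 64 50; 0 0 4.8 0 0 72 50; 0 0 5.3 0 0 80 50"

```text
time_s: 9.8
tool_pos: [0.5739, 0.2541, 0.1712]
tcp_rot: [-0.001, -0.073, 0.997, -0.0]
ft_force: [-0.7, 1.1, -0.2]
finger_gap: 0.0595
finger_force: 30.0
```

play_rows --increments "0 0 0.5 0 0 8 50; 0 0 1.1 0 0 16 50; 0 0 1.6 0 0 24 50; 0 0 2.1 0 0 32 50; 0 0 2.7 0 0 40 50; 0 0 3.2 0 0 48 50; 0 0 3.4 0 0 52 50; 0 0 3.4 0 0 52 50; 0 0 3.4 0 0 52 50; 0 0 3.4 0 0 52 50"

```text
time_s: 10.8
tool_pos: [0.5742, 0.2541, 0.1747]
tcp_rot: [-0.0, -0.5, 0.866, -0.0]
ft_force: [-0.1, 0.3, -1.2]
finger_gap: 0.0598
finger_force: 30.0
```

play_rows --increments "0 0 0.5 0 0 0 50; 0 0 1 0 0 0 50; 0 0 1.5 0 0 0 50; 0 0 2 0 0 0 50; 0 0 2.5 0 0 0 50; 0 0 3 0 0 0 50; 0 0 4 0 0 0 50; 0 0 5 0 0 0 50; 0 0 6 0 0 0 50; 0 0 6 0 0 0 50"

```text
time_s: 11.8
tool_pos: [0.5745, 0.2543, 0.181]
tcp_rot: [0.0, -0.501, 0.865, -0.0]
ft_force: [-0.2, -0.4, -0.3]
finger_gap: 0.06
finger_force: 30.0
```

play_rows --increments "0 0 10 0 0 0 50; 0 0 25 0 0 0 50; 0 0 45 0 0 0 50; 0 0 65 0 0 0 50; 0 0 85 0 0 0 50; 0 0 100 0 0 0 50; -2 -15 110 0 0 -2 50; -5 -40 110 0 0 -5 50; -10 -75 110 0 0 -9 50; -16 -115 110 0 0 -13 50"

```text
time_s: 12.8
tool_pos: [0.5577, 0.1377, 0.2908]
tcp_rot: [-0.0, -0.399, 0.917, -0.0]
ft_force: [0.1, -1.3, -2.1]
finger_gap: 0.0596
finger_force: 30.0
```

play_rows --increments "-6 -45 0 0 0 -5 50; -12 -90 0 0 0 -9 50; -18 -135 0 0 0 -14 50; -24 -180 0 0 0 -18 50; -30 -225 0 0 0 -23 50; -36 -270 0 0 0 -28 50; -44 -315 0 0 0 -32 50; -50 -360 0 0 0 -37 50; -54 -390 0 0 0 -40 50; -55 -405 0 0 0 -41 50"

```text
time_s: 13.8
tool_pos: [0.5018, -0.2686, 0.2908]
tcp_rot: [-0.0, -0.051, 0.999, -0.0]
ft_force: [0.8, 0.1, -1.8]
finger_gap: 0.0599
finger_force: 30.0
```

```bash
python3 - <<'E'
from h import *
s=r.observe(); print(np.round(s["q"],3),np.round(s["tool_pos"],4),s["tcp_rot"],s["finger_gap"])
for c in ["wrist","scene"]:
    d=optics.get_image(c); save(d,c+"3.png")
    for qn in ["tray_in","tweezers_mid"]:
        print(c,qn,[(round(x["score"],2),np.round(x["point"]),np.round(world(d,x["point"],z=.003)[0],3)) for x in place_of(c,qn)[:2]])
E
```

```text
[-4.940e-01  2.010e-01  1.666e+00 -1.000e-03  1.275e+00 -2.167e+00] [ 0.5018 -0.2686  0.2908] [-3.65231088e-04 -5.12197269e-02  9.98687323e-01 -1.90350536e-04] 0.05992387650355916
wrist tray_in [(0.85, array([320., 188.]), array([ 0.527, -0.265,  0.003]))]
wrist tweezers_mid []
scene tray_in [(0.69, array([206., 230.]), array([ 0.531, -0.27 ,  0.003]))]
scene tweezers_mid [(0.54, array([213., 251.]), array([ 0.598, -0.245,  0.003]))]
```

View pics/scene3.png

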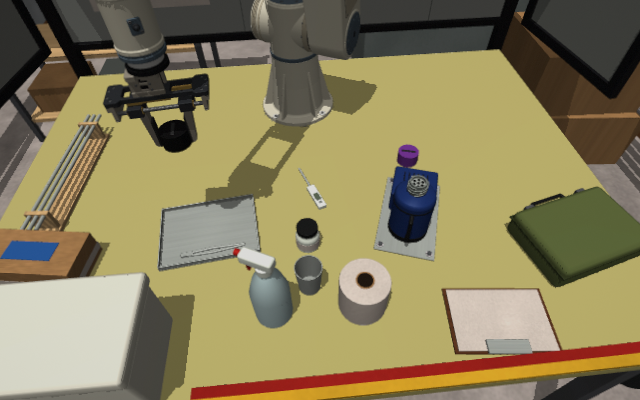

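View pics/wrist3.png

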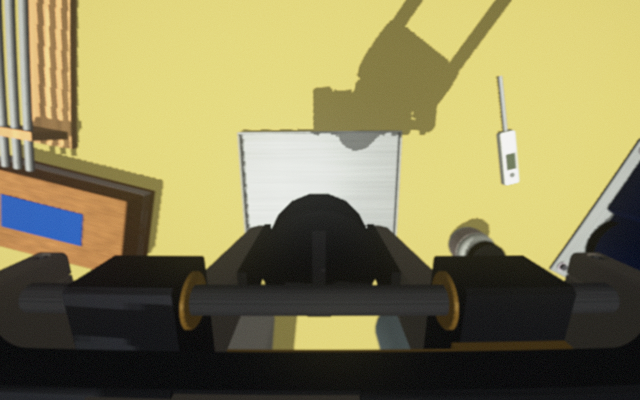

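Both views show the cap held upright by the fingers and the bare neck on the bath. The clear, robot-side part of the tray lies below, and the tweezers haven't moved. I'll go down.

play_rows --increments "0 0 -20 0 0 0 50; 0 0 -55 0 0 0 50; 0 0 -95 0 0 0 50; 0 0 -135 0 0 0 50; 0 0 -175 0 0 0 50; 0 0 -210 0 0 0 50; 0 0 -240 0 0 0 50; 0 0 -258 0 0 0 50; 0 0 -268 0 0 0 50; 0 0 -272 0 0 0 50"

```text
time_s: 15.1
tool_pos: [0.5034, -0.2647, 0.0182]
tcp_rot: [-0.0, -0.055, 0.999, 0.0]
ft_force: [-0.3, -0.7, -0.2]
finger_gap: 0.0596
finger_force: 30.0
```

play_rows --increments "0 0 -1 0 0 0 50; 0 0 -2 0 0 0 50; 0 0 -3 0 0 0 50; 0 0 -4 0 0 0 50; 0 0 -5 0 0 0 50; 0 0 -6 0 0 0 50; 0 0 -7 0 0 0 50; 0 0 -8 0 0 0 50; 0 0 -9 0 0 0 50; 0 0 -9.5 0 0 0 50"

```text
time_s: 16.1
tool_pos: [0.5033, -0.2657, 0.0091]
tcp_rot: [-0.0, -0.054, 0.999, 0.0]
ft_force: [-0.2, -0.1, -1.6]
finger_gap: 0.0599
finger_force: 30.0
```

play_rows --increments "0 0 -0.2 0 0 0 50; 0 0 -0.4 0 0 0 50; 0 0 -0.6 0 0 0 50; 0 0 -0.8 0 0 0 50; 0 0 -1 0 0 0 50; 0 0 -1.2 0 0 0 50; 0 0 -1.4 0 0 0 50; 0 0 -1.5 0 0 0 50; 0 0 -1.5 0 0 0 50; 0 0 -1.5 0 0 0 50"

```text
time_s: 17.1
tool_pos: [0.5034, -0.2657, 0.0078]
tcp_rot: [-0.0, -0.054, 0.999, -0.0]
ft_force: [0.7, -0.4, -1.5]
finger_gap: 0.0596
finger_force: 30.0
```

play_rows --increments "0 0 -0.2 0 0 0 50; 0 0 -0.3 0 0 0 50; 0 0 -0.4 0 0 0 50; 0 0 -0.5 0 0 0 50; 0 0 -0.6 0 0 0 50; 0 0 -0.7 0 0 0 50; 0 0 -0.8 0 0 0 50; 0 0 -0.9 0 0 0 50; 0 0 -1 0 0 0 50; 0 0 -1 0 0 0 50"

```text
time_s: 18.1
tool_pos: [0.5034, -0.2657, 0.0068]
tcp_rot: [-0.0, -0.054, 0.999, -0.0]
ft_force: [-0.4, 0.9, -1.1]
finger_gap: 0.0598
finger_force: 30.0
```

play_rows --increments "0 0 -0.2 0 0 0 50; 0 0 -0.4 0 0 0 50; 0 0 -0.6 0 0 0 50; 0 0 -0.8 0 0 0 50; 0 0 -1 0 0 0 50; 0 0 -1 0 0 0 50; 0 0 -1 0 0 0 50; 0 0 -1 0 0 0 50; 0 0 -1 0 0 0 50; 0 0 -1 0 0 0 50"

```text
time_s: 19.1
tool_pos: [0.5034, -0.2658, 0.0067]
tcp_rot: [0.0, -0.054, 0.999, -0.0]
ft_force: [-2.7, 1.8, 10.9]
finger_gap: 0.0596
finger_force: 30.0
```

Contact at about 11 N, so the cap is on the floor. I'll ease off slightly, open slowly, then rise.

play_rows --increments "0 0 0.3 0 0 0 50; 0 0 0.6 0 0 0 50; 0 0 0.7 0 0 0 50; 0 0 0.7 0 0 0 62; 0 0 0.7 0 0 0 66; 0 0 0.7 0 0 0 72; 0 0 0.7 0 0 0 78; 0 0 0.7 0 0 0 84; 0 0 0.7 0 0 0 88; 0 0 0.7 0 0 0 88"

```text
time_s: 20.1
tool_pos: [0.5034, -0.2658, 0.0065]
tcp_rot: [-0.0, -0.054, 0.999, 0.0]
ft_force: [-0.6, -0.0, 0.2]
finger_gap: 0.0879
finger_force: 0.0
```

play_rows --increments "0 0 5 0 0 0 88; 0 0 15 0 0 0 88; 0 0 30 0 0 0 88; 0 0 55 0 0 0 88; 0 0 85 0 0 0 88; 0 0 120 0 0 0 88; 0 0 150 0 0 0 88; 0 0 175 0 0 0 88; 0 0 190 0 0 0 88; 0 0 190 0 0 0 88"

```text
time_s: 21.1
tool_pos: [0.5048, -0.2665, 0.2002]
tcp_rot: [0.002, -0.054, 0.999, -0.001]
ft_force: [0.2, 0.9, -0.3]
finger_gap: 0.0877
finger_force: 0.0
```

```bash
python3 - <<'E'
from h import *
s=r.observe(); print(np.round(s["tool_pos"],4),s["finger_gap"],s["ft_force"],s["time_s"])
d=optics.get_image("wrist"); save(d,"w4.png")
for x in regions_of("wrist","cap_center")[:2]:
    P=mask_pts(d,x["pixels"]); T=P[P[:,2]>.036]; print(x["score"],np.percentile(P[:,2],[2,50,98]),cv2.minEnclosingCircle((T[:,:2]*1000).astype(np.float32)))
    A=np.c_[T[:,:2]-T[:,:2].mean(0),np.ones(len(T))]; print("tilt",np.linalg.lstsq(A,T[:,2],rcond=None)[0])
E
```

```text
[ 0.5048 -0.2665  0.2002] 0.08773135222174488 [ 0.1861635   0.93550345 -0.27538221] 21.1
0.78 [0.00481023 0.04076399 0.04271134] ((504.75103759765625, -266.5272216796875), 30.612546920776367)
tilt [0.00290841 0.00044814 0.0408361 ]
```

View pics/w4.png

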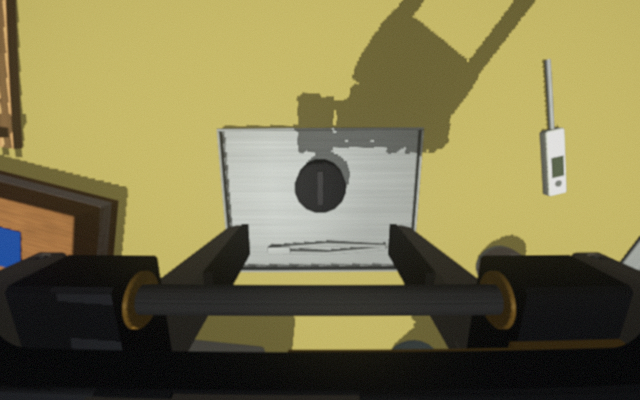

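The picture shows the cap at (320,186), flat in the tray with its top at 41 mm and no tilt. The tweezers at (325,246) are untouched and the gripper is clear, so I'm handing in.

```bash
python3 -c "
from plant import r
print(r.hand_in())"
```

```text
the job is handed in; nothing more can be done
None
```

The cap was broken loose, spun off its thread and set down flat, open side down, in the tray and released; the job is handed in, but the hand-in returned no verdict.

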